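# Free the pawl and lower the inspection camera

## Robot

A 6-joint arm with a two-finger parallel gripper is mounted at the origin on the work surface. World frame = base frame: x ahead of the robot, y to its left, z up, the work surface at z = 0. Lengths are in mm, angles in rad, forces in N, time in s.
With the tool pointing down it reaches from about 275 to 1000 mm from the base axis. Payload 8.4 kg.
Tool frame: the origin (TCP) lies midway between the tips of the shut fingers; the grasp point (between the pads) lies 19 mm behind it (r.grip_point_offset is the distance from the TCP to the grasp point, in mm); z points along the fingers, x is the direction in which the jaws open and shut, and the axes are right-handed (so a half turn about z gives the same grasp; the last joint's range is limited). The gripper opens to 85 mm and grips with 20 to 120 N. Pads are 22 mm wide; open, the fingers measure 114 mm over their backs; the gripper's body (76 mm by 85 mm) begins 54 mm behind the grasp point. The pads swing forward as they close: fully open they stand 13 mm farther back than shut.
Start: joints at [1.202, 0.353, 1.633, -0, 1.155, -0.002], TCP at [224.142, 583.428, 195.781] pointing down, gripper open.
Joint ranges: [-2.63, 2.63], [-0.92, 2.1], [0.06, 2.66], [-1.3, 4.44], [0, 2.69], [-3.02, 3.02]. Speed limits (rad/s): [2.22, 2.22, 2.79, 3.14, 3.14, 3.14].

## Interface

Orientations are given as [roll, pitch, yaw] about the fixed x, y, z axes, in that order (R = Rz(yaw) Ry(pitch) Rx(roll)).
In Python, from rig import monitor, vision, sign_off, r gives the robot as it stands.
- The arm moves only by the shell command python3 -m inch 'ROWS' [FORCE]. ROWS is JSON, a list of rows, each an object with "dp": the shift along the tool's x, y, z in mm, a list of three; "angular": the turn, a rotation vector about the tool's x, y, z in rad, a list of three; "fingers": the closure in counts, from 0 (fully open) to 255 (shut). A call has 1 to 12 rows; each row is the pose to reach, as a shift and turn from the pose commanded when the call began, along the tool's axes at that moment; what a row does not reach only later rows make up. A row lasts 1/12 s, in which the tool goes at most 41.7 mm and 7.16 degrees, less where a joint would pass 70% of its speed; a pose out of reach is approached as far as the arm can. A call with a gripper value outside its range is refused whole. The fingers move at their own pace and stop on an object; FORCE is the grip in N (left out, the last holds). Time passes only in rows, so rows that repeat a pose let the fingers close. It gives the time, the measured TCP pose, the force and the opening at its end, in the units of the state.
- monitor.sense(): the state, without advancing time (a new reading comes with each control period).
- vision.grab_frame(name): name is "scene" or "top"; returns (picture, depth): 480x640x3 uint8, blue, green, red; 480x640 float32, mm along the optical axis (not along the pixel's ray), 0 where there is no reading.
- vision.camera_params(name): a dict with "fx", "fy", "cx", "cy" (pixels), "R" (3x3) and "t" (3): a world point X has camera coordinates R X + t. Camera axes: x right, y down, z forward; pixel columns grow to the right and rows downward; lengths in mm; the calibration is good to about 2 mm. A picture is of the moment at which its call begins. camera_params takes no time and is no camera call.
- sign_off(): hands the job in, once; it reports no verdict.
The state is a dict: "clock": time; "qpos": joint angles; "qvel": joint speeds; "joint_efforts": joint torques, N m; "eef_pos": TCP position; "tcp_rot": TCP orientation; "contact_force": force on the tool from outside, world axes, zero at the start; "wrist_torque": the same for the moment, N m; "opening": opening from 0.0 (shut) to 1.0 (fully open).
Only numpy, scipy, OpenCV 4.12 (cv2) and the standard library are available. Lean on these libraries where they do the work, as an engineer would, in place of code of your own. Each camera call takes 0.05 s, during which the arm holds its last target.

## Task

The inspection camera on its ratchet stand has to come down over the circuit board. Pick up the green-handled release rod by its handle, put its shaft under the yellow tail of the pawl and flick the tail well up so that the toe comes clear of the rack (use the rod, keep the fingers off the pawl); then press the camera head down as far as it goes. Leave the pawl flicked up, and finish with the rod laid down flat on the bench.

Things in the scene. Friction and masses are not known exactly. Their poses are not given: they have to be found in the camera images.
- rod: Release rod: square green handle 90 mm long, 18 x 18 mm; a straight steel shaft, 8 mm thick, 110 mm long, leaves one end of it along the middle line. 0.08 kg. A blue-handled screwdriver and a wooden brush lie about too. Origin: centre of the handle's underside, 9 mm below the middle line; x points along the shaft, tip at x = 155 mm; z is up as it lies. It may end on any face.
- pawl: Yellow pawl on the stand: side plates hang from a pin, a toe at their foot catches the rack. Origin: on the pin, 205 mm above the bench; x along the pin, level, pointing away from the robot (within 0.3 rad); y out along the tail. Lifting the tail turns the pawl about its x: roll 0 engaged, toe clear at 0.35, stop at 0.95 rad. Less than 1 N lifts it; it stays where left.
- tail (a point): Centre of the pawl's tail, a flat yellow plate 42 mm wide (along the pin), 72 mm long and 5 mm thick, level at the start. It is 49 mm out from the pin; its outer end is 36 mm farther. Nothing is in front of, behind or under the outer 50 mm of it except the stand's grey base, 12 mm high. Lifted, its end stands up to 275 mm high: carry the rod clear of it afterwards. Axes as the pawl's.
- camera_head: Camera head on the stand: white barrel under a flat black cap, 60 mm across, free above. Origin: centre of the cap's top, 200 mm up (within 5 mm) at the start, 151 mm from the pin on the side away from the tail; yaw as the pawl's. With the pawl clear it slides down to a stop at 140 mm. Stiff: 3 to 6 N of push, stays where left. Column beside it 235 mm high. Press with rod or gripper.
There are look-alikes about, which are no part of the job. Several things look just like the rod: the one meant starts farthest to the robot's right.

How it is judged (in metres and radians):
On the way, in this order (a step that is already met when the one before it is completed fails the run):
1. the pawl is lifted clear with the rod (turned up by more than 0.5 rad while the rod touches it), the camera head still up (angle between pawl's own z axis and vertical above 0.5 rad and contact force between rod and pawl above 0.05 N and height (world z) of camera_head above 0.18 m).
2. the camera head is pressed down to within 10 mm of its bottom stop (height (world z) of camera_head below 0.15 m), for 0.1 s.
At the end, for the whole second after the job is handed in: The camera head is down to within 10 mm of its bottom stop (cap less than 150 mm above the bench), the pawl is still turned up by more than 0.4 rad, and the rod lies flat (within 0.27 rad) at bench level (its origin lower than 35 mm), at rest (height (world z) of camera_head below 0.15 m and angle between pawl's own z axis and vertical above 0.4 rad and height (world z) of rod below 0.035 m and angle between rod's own x axis and vertical between 1.3 and 1.84 rad and linear speed of rod below 0.03 m/s); the robot touches nothing.
It fails at once if the fingers press on the pawl (contact force between the fingers and pawl above 1 N).
It also fails if it takes over 64 s, if anything falls off the work surface, if the arm or the gripper's body presses on something with over 40 N, if the wrist force passes 120 N, or if a joint passes its speed limit or range.

## Working session

There is one attempt and no reset: what is moved stays moved. The work goes in short steps, Python scripts to look and compute and a shell command to move; the robot and the scene stay as the last step left them, time stands still between calls to the robot, and variables do not carry over. Pictures are saved under pics/ and viewed, and the job is handed in when it is done.

```bash
ls; mkdir -p pics; python3 - <<'E'
from rig import monitor, vision, r
import cv2, numpy as np
print(monitor.sense())
for n in("scene","top"):
    p,d=vision.grab_frame(n); cv2.imwrite(f"pics/{n}0.png",p); np.save(f"pics/{n}0.npy",d); print(vision.camera_params(n))
E
```

```text
pics
{'clock': 0.0, 'qpos': array([ 1.20160616e+00,  3.53670147e-01,  1.63414457e+00,  6.64467854e-06,
        1.15519894e+00, -2.37808819e-03]), 'qvel': array([-0.00010577, -0.00083756, -0.00231399, -0.0010103 , -0.00220504,
       -0.00027471]), 'joint_efforts': array([-4.34169837e-03, -6.05255270e+01, -3.42056429e+01, -3.60150134e-04,
        9.28063964e-03, -1.14097804e-05]), 'eef_pos': array([223.94328931, 582.92995061, 195.04351253]), 'tcp_rot': array([-3.14158320e+00,  1.42099254e-03,  1.20398157e+00]), 'contact_force': array([ 0.44440306,  0.09529442, -0.85807525]), 'wrist_torque': array([-0.01378518, -0.04658984, -0.00559715]), 'opening': 0.9979175017690881}
{'fx': 562.3748837409588, 'fy': 562.3748837409588, 'cx': 324.6843543466904, 'cy': 233.87045849519512, 'R': array([[-0.33566923,  0.94191865, -0.01074318],
       [ 0.71038021,  0.2456337 , -0.65956352],
       [-0.6186163 , -0.22902692, -0.75157205]]), 't': array([ 171.68583013, -306.31839135, 1678.03606315])}
{'fx': 566.5059707280561, 'fy': 566.5059707280561, 'cx': 319.07201240199976, 'cy': 240.7829923422057, 'R': array([[ 0.01538697, -0.99973387,  0.01718837],
       [-0.9952503 , -0.01696607, -0.09585928],
       [ 0.09612539, -0.01563174, -0.99524648]]), 't': array([ -10.1041109 ,  565.80595266, 1462.14977609])}
```

View pics/scene0.png

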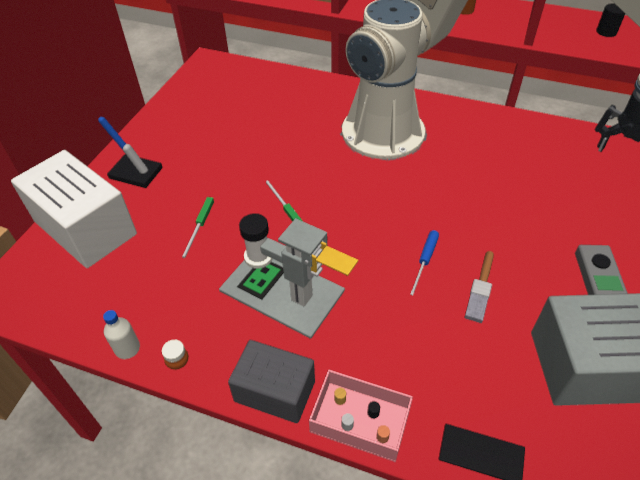

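View pics/top0.png

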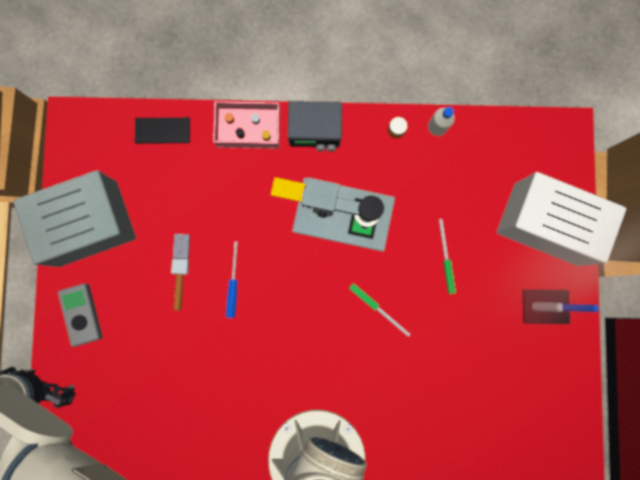

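The target rod is the rightmost green one in the top view: handle about (450,277), tip about (441,220). The yellow tail is at (288,189) and the cap at (371,208). I'll enlarge these for measurement.

```bash
cat > h.py <<'E'
import numpy as np, cv2
from rig import monitor, vision, r
from scipy.spatial.transform import Rotation as Ro
def pix(n,u,v,z=None,depth=None):
    c=vision.camera_params(n); ray=np.array([(u-c['cx'])/c['fx'],(v-c['cy'])/c['fy'],1.])
    R=c['R'];t=c['t']; o=-R.T@t; d=R.T@ray
    s=(z-o[2])/d[2] if z is not None else depth
    return o+s*d
def proj(n,X):
    c=vision.camera_params(n); q=c['R']@np.array(X,float)+c['t']; return q[0]/q[2]*c['fx']+c['cx'],q[1]/q[2]*c['fy']+c['cy']
def crop(n,x0,y0,w,h,k,out,save=None):
    p,d=vision.grab_frame(n); cv2.imwrite(out,cv2.resize(p[y0:y0+h,x0:x0+w],None,fx=k,fy=k,interpolation=cv2.INTER_CUBIC)); return p,d
E
python3 - <<'E'
import cv2,numpy as np
a=cv2.imread('pics/top0.png');b=cv2.imread('pics/scene0.png')
cv2.imwrite('pics/t1.png',cv2.resize(a[170:300,260:460],None,fx=4,fy=4,interpolation=2))
cv2.imwrite('pics/s1.png',cv2.resize(b[190:340,170:370],None,fx=4,fy=4,interpolation=2))
from h import *
d=np.load('pics/top0.npy');p=a
hsv=cv2.cvtColor(p,cv2.COLOR_BGR2HSV)
g=cv2.inRange(hsv,(45,100,40),(75,255,255));g[:,:430]=0;g[:,470:]=0
rr=cv2.minAreaRect(cv2.findNonZero(g));print('handle',rr,[pix('top',*q,z=18)[:2] for q in cv2.boxPoints(rr)], pix('top',*rr[0],z=15))
print('tip',pix('top',441,220,z=9))
y=cv2.inRange(hsv,(20,150,100),(35,255,255));vs,us=np.nonzero(y)
P=np.array([pix('top',u,v,depth=d[v,u]) for u,v in zip(us,vs)]);P=P[(P[:,2]>190)&(P[:,2]<225)]
print('tail',len(P),np.median(P,0)); rr=cv2.minAreaRect(P[:,:2].astype(np.float32));print(rr,cv2.boxPoints(rr))
k=cv2.inRange(hsv,(0,0,0),(180,255,60));k[:,:350]=0;k[:,392:]=0;k[:190]=0;k[235:]=0;vs,us=np.nonzero(k)
P=np.array([pix('top',u,v,depth=d[v,u]) for u,v in zip(us,vs)]);P=P[(P[:,2]>180)&(P[:,2]<215)]
print('cap',len(P),np.median(P,0),cv2.minEnclosingCircle(P[:,:2].astype(np.float32)))
E
```

```text
handle ((449.0033264160156, 276.14764404296875), (32.5338020324707, 6.118406295776367), 81.57302856445312) [array([ 519.97533542, -331.45861453]), array([ 522.61748106, -347.55790068]), array([ 437.92749696, -359.58758492]), array([ 435.32776012, -343.56959812])] [ 478.96217131 -346.29810918   15.        ]
tip [ 629.20249456 -327.24128123    9.        ]
tail 535 [668.30886113  76.42480546 208.00220871]
((668.370849609375, 76.81986999511719), (71.63904571533203, 41.72405242919922), 79.51565551757812) [[641.3392   45.39456]
 [682.36664  37.80217]
 [695.4025  108.24518]
 [654.37506 115.83757]]
cap 415 [ 627.78482335 -116.10219716  201.25893769] ((629.1734008789062, -116.54596710205078), 27.828643798828125)
```

View pics/t1.png

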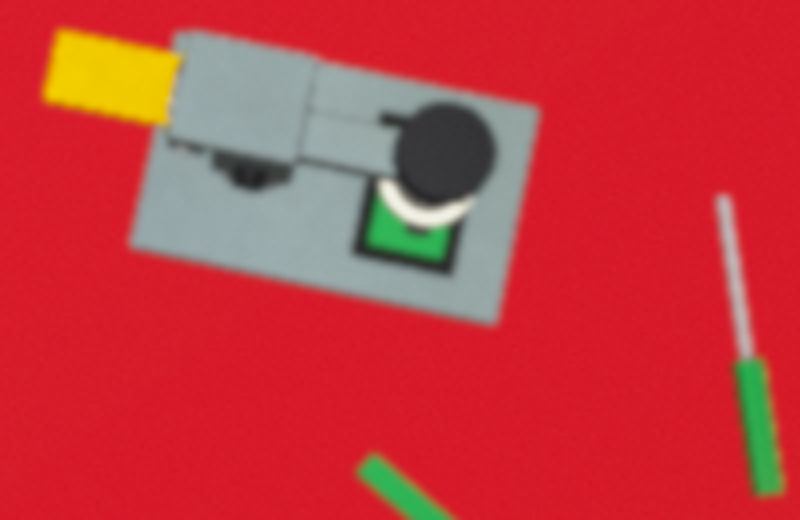

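View pics/s1.png

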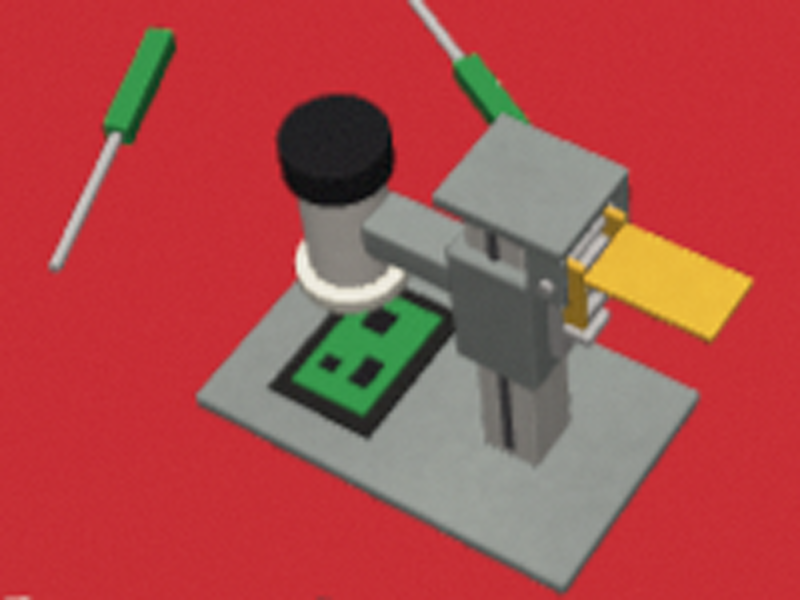

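```bash
cat >> h.py <<'E'
def togo(x,y,z,yaw):
    s=monitor.sense(); R0=Ro.from_euler('xyz',s['tcp_rot']); R1=Ro.from_euler('xyz',[np.pi,0,yaw])
    dp=R0.inv().apply(np.array([x,y,z])-s['eef_pos']); rv=(R0.inv()*R1).as_rotvec()
    print('t',round(s['clock'],2),'pos',s['eef_pos'].round(1),'rot',s['tcp_rot'].round(3),'F',s['contact_force'].round(1),'op',round(s['opening'],3)); print('dp',dp.round(1),'ang',rv.round(3))
E
python3 -c "
from h import *
togo(479,-346,120,-1.44)"
```

```text
t 0.1 pos [224.  582.9 195.1] rot [3.142e+00 1.000e-03 1.204e+00] F [-0.4 -0.1 -0.3] op 1.002
dp [-775.6  571.2   76.2] ang [2.000e-03 0.000e+00 2.644e+00]
```

```bash
python3 -m inch '[{"dp":[-776,571,30],"angular":[0,0,2.644],"fingers":0},{"dp":[-776,571,30],"angular":[0,0,2.644],"fingers":0},{"dp":[-776,571,30],"angular":[0,0,2.644],"fingers":0},{"dp":[-776,571,30],"angular":[0,0,2.644],"fingers":0},{"dp":[-776,571,30],"angular":[0,0,2.644],"fingers":0},{"dp":[-776,571,30],"angular":[0,0,2.644],"fingers":0},{"dp":[-776,571,30],"angular":[0,0,2.644],"fingers":0},{"dp":[-776,571,30],"angular":[0,0,2.644],"fingers":0},{"dp":[-776,571,30],"angular":[0,0,2.644],"fingers":0},{"dp":[-776,571,30],"angular":[0,0,2.644],"fingers":0},{"dp":[-776,571,30],"angular":[0,0,2.644],"fingers":0},{"dp":[-776,571,30],"angular":[0,0,2.644],"fingers":0}]'; python3 -c "
from h import *
togo(479,-346,120,-1.44)"
```

```text
clock: 1.1
eef_pos: [356.1, 99.6, 180.3]
tcp_rot: [-3.141, -0.0, -0.302]
contact_force: [1.1, -0.2, -0.4]
opening: 0.996
t 1.1 pos [356.1  99.6 180.3] rot [-3.141 -0.    -0.302] F [ 1.1 -0.2 -0.4] op 0.996
dp [249.7 389.   60.3] ang [-0.    -0.     1.138]
```

```bash
python3 -m inch '[{"dp":[250,389,60],"angular":[0,0,1.138],"fingers":0},{"dp":[250,389,60],"angular":[0,0,1.138],"fingers":0},{"dp":[250,389,60],"angular":[0,0,1.138],"fingers":0},{"dp":[250,389,60],"angular":[0,0,1.138],"fingers":0},{"dp":[250,389,60],"angular":[0,0,1.138],"fingers":0},{"dp":[250,389,60],"angular":[0,0,1.138],"fingers":0},{"dp":[250,389,60],"angular":[0,0,1.138],"fingers":0},{"dp":[250,389,60],"angular":[0,0,1.138],"fingers":0},{"dp":[250,389,60],"angular":[0,0,1.138],"fingers":0},{"dp":[250,389,60],"angular":[0,0,1.138],"fingers":0},{"dp":[250,389,60],"angular":[0,0,1.138],"fingers":0},{"dp":[250,389,60],"angular":[0,0,1.138],"fingers":0}]'; python3 -c "
from h import *
togo(478,-346,40,-1.44)"
```

```text
clock: 2.1
eef_pos: [483.1, -349.2, 119.2]
tcp_rot: [-3.141, -0.002, -1.436]
contact_force: [-1.3, 0.3, 1.0]
opening: 0.999
t 2.1 pos [ 483.1 -349.2  119.2] rot [-3.141e+00 -2.000e-03 -1.436e+00] F [-1.3  0.3  1. ] op 0.999
dp [-4.   4.7 79.2] ang [-0.001 -0.002  0.004]
```

```bash
python3 -m inch '[{"dp":[0,0,30],"angular":[0,0,0],"fingers":0},{"dp":[0,0,60],"angular":[0,0,0],"fingers":0},{"dp":[0,0,80],"angular":[0,0,0],"fingers":0},{"dp":[0,0,80],"angular":[0,0,0],"fingers":0},{"dp":[0,0,80],"angular":[0,0,0],"fingers":0}]'; python3 -c "
from h import *
togo(478,-346,4,-1.44)
crop('scene',150,170,120,120,5,'pics/s2.png')
crop('top',400,200,100,110,5,'pics/t2.png')"
```

```text
clock: 2.52
eef_pos: [481.1, -342.8, 39.4]
tcp_rot: [3.14, 0.002, -1.434]
contact_force: [0.3, -0.3, 0.5]
opening: 0.997
t 2.52 pos [ 481.1 -342.8   39.4] rot [ 3.140e+00  2.000e-03 -1.434e+00] F [ 0.3 -0.3  0.5] op 0.997
dp [ 2.8  3.4 35.4] ang [0.002 0.002 0.006]
```

View pics/s2.png

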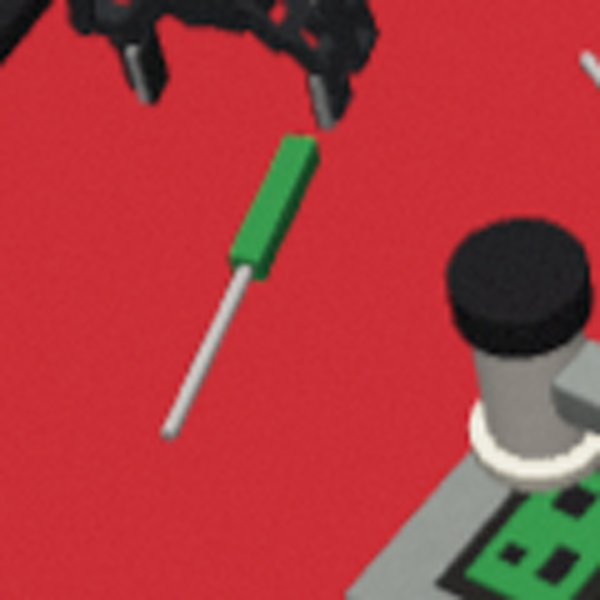

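```bash
python3 -c "
from h import *
print(proj('scene',(481,-343,52)),pix('scene',197.5,192.5,z=52))
for q in((150+298/5,170+137/5),(150+318/5,170+155/5),(150+232/5,170+258/5),(150+265/5,170+265/5)): print(pix('scene',*q,z=18))
print('tip',pix('scene',150+168/5,170+433/5,z=9))"
```

```text
(np.float64(200.55891025363897), np.float64(200.9288563301223)) [ 456.48352573 -364.77553196   52.        ]
[ 433.57987267 -348.23655891   18.        ]
[ 442.06806733 -332.19395599   18.        ]
[ 521.83849823 -339.87994197   18.        ]
[ 520.66412467 -321.828821     18.        ]
tip [ 627.3436054  -319.88416194    9.        ]
```

View pics/t2.png

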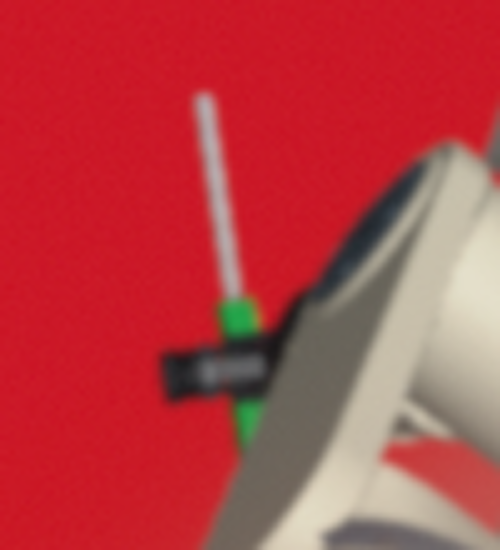

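```bash
python3 -m inch '[{"dp":[0,1,20],"angular":[0,0,0],"fingers":0},{"dp":[0,1,35],"angular":[0,0,0],"fingers":0},{"dp":[0,1,35],"angular":[0,0,0],"fingers":0},{"dp":[0,1,35],"angular":[0,0,0],"fingers":255},{"dp":[0,1,35],"angular":[0,0,0],"fingers":255},{"dp":[0,1,35],"angular":[0,0,0],"fingers":255},{"dp":[0,1,35],"angular":[0,0,0],"fingers":255},{"dp":[0,1,35],"angular":[0,0,0],"fingers":255},{"dp":[0,1,35],"angular":[0,0,0],"fingers":255},{"dp":[0,1,35],"angular":[0,0,0],"fingers":255},{"dp":[0,1,35],"angular":[0,0,0],"fingers":255},{"dp":[0,1,35],"angular":[0,0,0],"fingers":255}]' 80
```

```text
clock: 3.62
eef_pos: [480.9, -343.7, 5.2]
tcp_rot: [3.141, 0.0, -1.434]
contact_force: [-0.1, 0.3, 0.3]
opening: 0.002
```

```bash
python3 -c "
from h import *
crop('scene',150,170,120,120,5,'pics/s3.png')
crop('top',400,200,100,110,5,'pics/t3.png');print(monitor.sense()['opening'])"
```

```text
-0.0004547721307927219
```

View pics/s3.png

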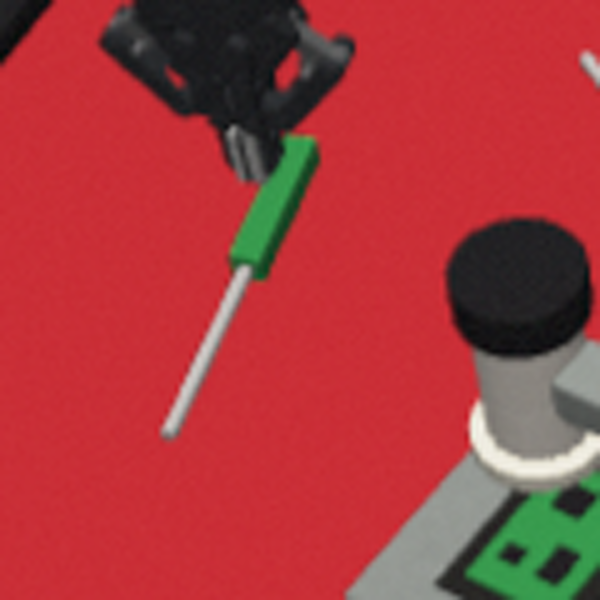

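View pics/t3.png

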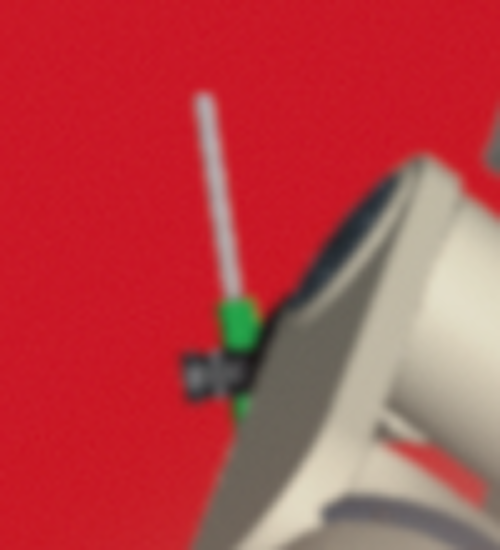

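```bash
python3 -c "
from h import *
print(proj('scene',(481,-344,5)),proj('top',(481,-344,5)))
p,d=vision.grab_frame('scene')
for v in range(194,212,2):
  print(v,[ (u,int(d[v,u])) for u in range(196,212,2)])
for u,v in((198,202),(201,204),(203,205),(201,200)):
  print(u,v,p[v,u],pix('scene',u,v,depth=d[v,u]).round(0))
for u,v in((206,206),(203,212),(200,220),(190,240)): print(u,v,p[v,u],pix('scene',u,v,depth=d[v,u]).round(0))
p,d=vision.grab_frame('top')
for u,v in((440,275),(443,275),(446,275),(448,265),(448,280)): print(u,v,p[v,u],pix('top',u,v,depth=d[v,u]).round(0))
"
```

```text
(np.float64(203.4220113008871), np.float64(213.6160767603422)) (np.float64(447.2170725162931), np.float64(275.49439032648996))
194 [(196, 1394), (198, 1384), (200, 1378), (202, 1383), (204, 1378), (206, 1380), (208, 1381), (210, 1501)]
196 [(196, 1393), (198, 1393), (200, 1391), (202, 1395), (204, 1408), (206, 1503), (208, 1506), (210, 1501)]
198 [(196, 1393), (198, 1395), (200, 1394), (202, 1397), (204, 1406), (206, 1423), (208, 1470), (210, 1471)]
200 [(196, 1408), (198, 1403), (200, 1401), (202, 1402), (204, 1400), (206, 1419), (208, 1469), (210, 1465)]
202 [(196, 1413), (198, 1403), (200, 1408), (202, 1418), (204, 1406), (206, 1459), (208, 1464), (210, 1465)]
204 [(196, 1477), (198, 1416), (200, 1413), (202, 1418), (204, 1413), (206, 1453), (208, 1456), (210, 1463)]
206 [(196, 1482), (198, 1477), (200, 1473), (202, 1417), (204, 1454), (206, 1448), (208, 1456), (210, 1461)]
208 [(196, 1471), (198, 1475), (200, 1474), (202, 1447), (204, 1448), (206, 1447), (208, 1452), (210, 1466)]
210 [(196, 1473), (198, 1471), (200, 1442), (202, 1447), (204, 1447), (206, 1437), (208, 1452), (210, 1462)]
198 202 [70 70 71] [ 495. -341.   62.]
201 204 [ 99 100 102] [ 491. -336.   53.]
203 205 [73 86 70] [ 484. -336.   43.]
201 200 [76 76 76] [ 489. -334.   66.]
206 206 [ 78 154  55] [ 469. -340.   23.]
203 212 [ 80 157  58] [ 488. -338.   20.]
200 220 [ 77 154  54] [ 513. -334.   17.]
190 240 [189 191 203] [ 581. -326.   17.]
440 275 [95 93 93] [ 477. -295.  133.]
443 275 [85 84 83] [ 477. -302.  136.]
446 275 [75 75 74] [ 477. -306.  147.]
448 265 [ 72 161  34] [ 509. -344.   13.]
448 280 [ 68 125  58] [ 469. -342.   21.]
```

```bash
python3 -c "
from h import *
print(r, [(a,getattr(r,a)) for a in dir(r) if not a.startswith('_')])
s=monitor.sense();print(s['qpos'],s['eef_pos'])
crop('scene',150,120,160,120,5,'pics/s4.png')"
```

```text
<Robot object at 0x7f0638d63e00> [('MotionError', <class 'rig.MotionError'>), ('grip_point_offset', 18.700000000000003)]
[-6.23006873e-01  5.40032135e-01  1.83930729e+00  3.15637999e-06
  7.62422491e-01  8.10978791e-01] [ 480.89238977 -343.65304591    5.13934545]
```

View pics/s4.png

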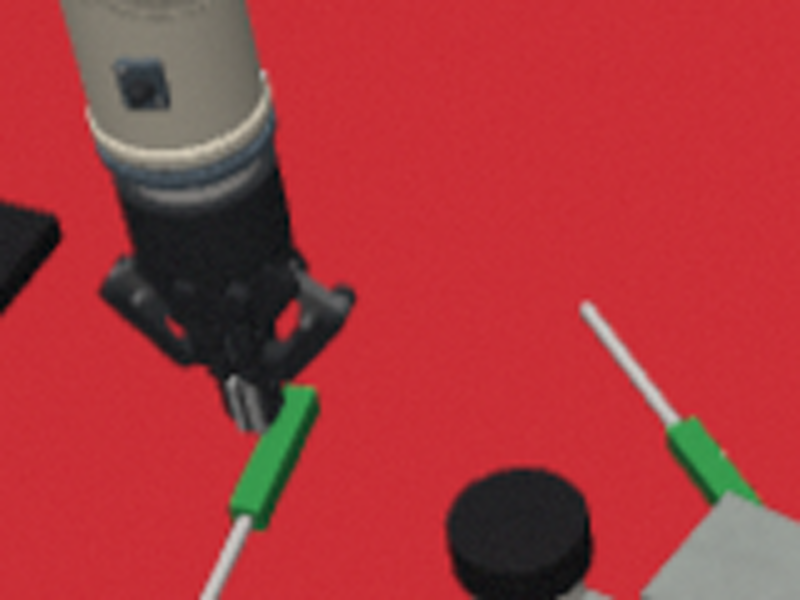

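Opening is 0, and the picture shows the shut tips above the handle, with depth putting them near z≈40 while the readout says 5. So the readout, or the tool length behind it, is about 30–35 mm off in z. I'll open, go down by what I see, and try again with care.

```bash
python3 -m inch '[{"dp":[0,0,0],"angular":[0,0,0],"fingers":0},{"dp":[0,0,0],"angular":[0,0,0],"fingers":0},{"dp":[0,0,0],"angular":[0,0,0],"fingers":0},{"dp":[0,0,0],"angular":[0,0,0],"fingers":0},{"dp":[0,0,0],"angular":[0,0,0],"fingers":0},{"dp":[0,0,0],"angular":[0,0,0],"fingers":0},{"dp":[0,0,8],"angular":[0,0,0],"fingers":0},{"dp":[0,0,14],"angular":[0,0,0],"fingers":0},{"dp":[0,0,20],"angular":[0,0,0],"fingers":0},{"dp":[0,0,20],"angular":[0,0,0],"fingers":0}]'; python3 -c "
from h import *
togo(480,-344,-25,-1.44)
p,d=crop('scene',150,120,160,120,5,'pics/s5.png')
"
```

```text
clock: 4.7
eef_pos: [479.9, -343.0, -16.5]
tcp_rot: [3.14, 0.002, -1.434]
contact_force: [-1.0, -0.5, 0.5]
opening: 1.002
t 4.7 pos [ 479.9 -343.   -16.5] rot [ 3.140e+00  2.000e-03 -1.434e+00] F [-1.  -0.5  0.5] op 1.002
dp [1.  0.1 8.5] ang [0.002 0.002 0.006]
```

View pics/s5.png

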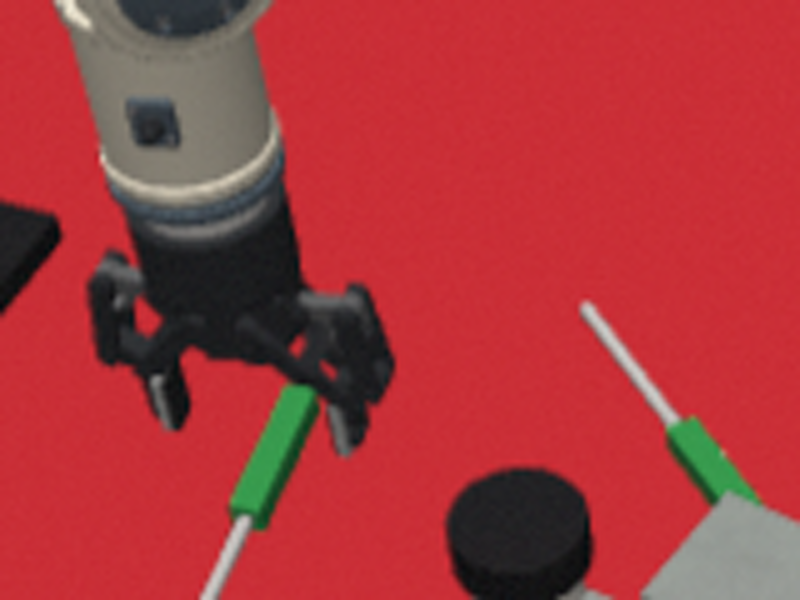

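```bash
python3 -m inch '[{"dp":[0,0,8],"angular":[0,0,0],"fingers":0},{"dp":[0,0,8],"angular":[0,0,0],"fingers":0},{"dp":[0,0,8],"angular":[0,0,0],"fingers":255},{"dp":[0,0,8],"angular":[0,0,0],"fingers":255},{"dp":[0,0,8],"angular":[0,0,0],"fingers":255},{"dp":[0,0,8],"angular":[0,0,0],"fingers":255},{"dp":[0,0,8],"angular":[0,0,0],"fingers":255},{"dp":[0,0,8],"angular":[0,0,0],"fingers":255},{"dp":[0,0,8],"angular":[0,0,0],"fingers":255},{"dp":[0,0,8],"angular":[0,0,0],"fingers":255},{"dp":[0,0,8],"angular":[0,0,0],"fingers":255}]' 20;python3 -c "
from h import *
p,d=crop('scene',150,120,160,120,5,'pics/s6.png')
"
```

```text
clock: 5.67
eef_pos: [481.1, -343.8, -22.5]
tcp_rot: [-3.141, -0.0, -1.434]
contact_force: [-2.0, 0.3, 5.0]
opening: 0.2
```

View pics/s6.png

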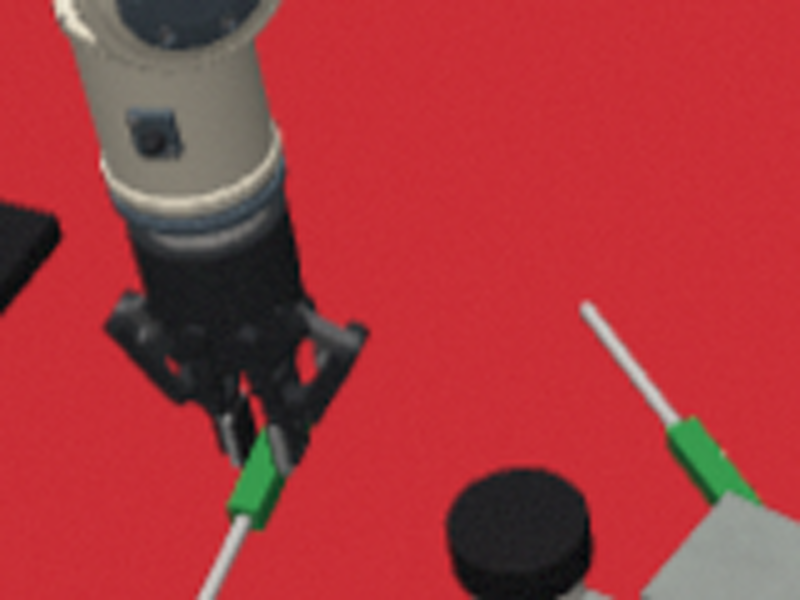

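Gripped: the opening of 0.2 matches 17–18 mm. The tips are at the bench while the readout says about -22.5, so real z is about readout + 23. Next I raise the grip force, lift and check.

```bash
python3 -m inch '[{"dp":[0,0,0],"angular":[0,0,0],"fingers":255},{"dp":[0,0,0],"angular":[0,0,0],"fingers":255},{"dp":[0,0,-20],"angular":[0,0,0],"fingers":255},{"dp":[0,0,-50],"angular":[0,0,0],"fingers":255},{"dp":[0,0,-85],"angular":[0,0,0],"fingers":255},{"dp":[0,0,-125],"angular":[0,0,0],"fingers":255},{"dp":[0,0,-165],"angular":[0,0,0],"fingers":255},{"dp":[0,0,-165],"angular":[0,0,0],"fingers":255},{"dp":[0,0,-165],"angular":[0,0,0],"fingers":255}]' 80;python3 -c "
from h import *
togo(400,-250,143,-1.754)
"
```

```text
clock: 6.47
eef_pos: [482.3, -344.7, 144.6]
tcp_rot: [-3.138, -0.003, -1.434]
contact_force: [-0.4, 0.9, -1.4]
opening: 0.169
t 6.47 pos [ 482.3 -344.7  144.6] rot [-3.138e+00 -3.000e-03 -1.434e+00] F [-0.4  0.9 -1.4] op 0.169
dp [-105.    68.7    1. ] ang [-0.004 -0.003  0.32 ]
```

```bash
python3 -m inch '[{"dp":[-35,23,0],"angular":[0,0,0.1],"fingers":255},{"dp":[-70,46,0],"angular":[0,0,0.2],"fingers":255},{"dp":[-105,69,0],"angular":[0,0,0.32],"fingers":255},{"dp":[-105,69,0],"angular":[0,0,0.32],"fingers":255},{"dp":[-105,69,0],"angular":[0,0,0.32],"fingers":255},{"dp":[-105,69,0],"angular":[0,0,0.32],"fingers":255}]';python3 -c "
from h import *
p,d=crop('scene',130,100,200,150,4,'pics/s7.png')
togo(400,121,143,-1.754)
"
```

```text
clock: 6.97
eef_pos: [398.3, -249.1, 141.5]
tcp_rot: [3.141, 0.0, -1.752]
contact_force: [1.1, 0.2, -0.5]
opening: 0.168
t 7.02 pos [ 398.9 -249.6  141.7] rot [-3.142 -0.    -1.753] F [ 0.2 -0.1 -1.5] op 0.172
dp [-364.7   66.    -1.3] ang [-0.    -0.     0.001]
```

View pics/s7.png

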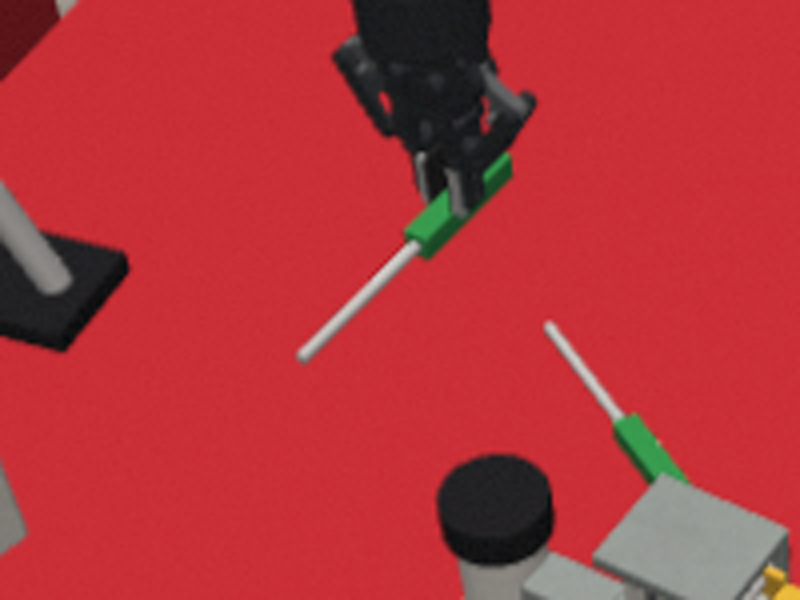

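```bash
python3 -m inch '[{"dp":[-40,7,0],"angular":[0,0,0],"fingers":255},{"dp":[-80,15,0],"angular":[0,0,0],"fingers":255},{"dp":[-120,22,0],"angular":[0,0,0],"fingers":255},{"dp":[-160,29,0],"angular":[0,0,0],"fingers":255},{"dp":[-200,36,0],"angular":[0,0,0],"fingers":255},{"dp":[-240,43,0],"angular":[0,0,0],"fingers":255},{"dp":[-280,50,0],"angular":[0,0,0],"fingers":255},{"dp":[-320,58,0],"angular":[0,0,0],"fingers":255},{"dp":[-345,62,0],"angular":[0,0,0],"fingers":255},{"dp":[-365,66,0],"angular":[0,0,0],"fingers":255},{"dp":[-365,66,0],"angular":[0,0,0],"fingers":255},{"dp":[-365,66,0],"angular":[0,0,0],"fingers":255}]';python3 -c "
from h import *
p,d=crop('scene',270,120,160,120,5,'pics/s8.png');np.save('pics/s8.npy',d)
p,d=crop('top',220,150,160,120,5,'pics/t8.png');np.save('pics/t8.npy',d)
togo(476,121,143,-1.754)
"
```

```text
clock: 8.02
eef_pos: [400.8, 122.7, 141.9]
tcp_rot: [3.141, -0.0, -1.751]
contact_force: [-0.5, 0.0, -1.1]
opening: 0.169
t 8.12 pos [400.3 121.3 141.9] rot [ 3.141e+00 -1.000e-03 -1.754e+00] F [ 0.4 -0.2 -1.6] op 0.172
dp [-13.4 -74.5  -1.2] ang [ 0.    -0.001  0.   ]
```

View pics/s8.png

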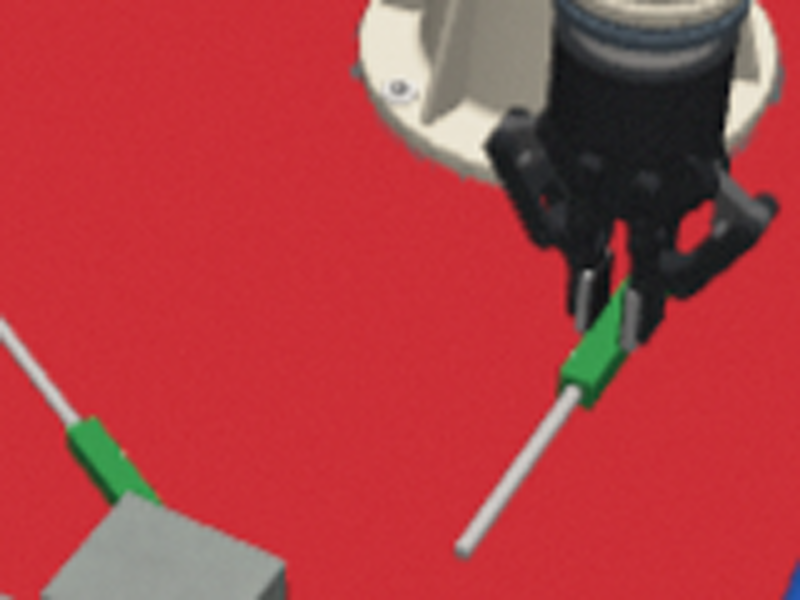

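View pics/t8.png

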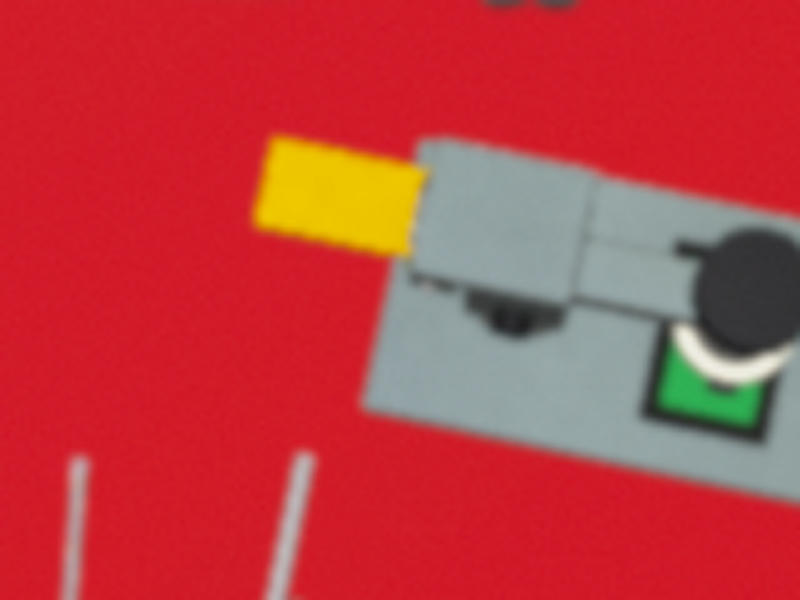

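```bash
python3 -c "
from h import *
P=[];
for n in('top','scene'):
  c=vision.camera_params(n);P.append(np.diag([1,1,1.])@np.array([[c['fx'],0,c['cx']],[0,c['fy'],c['cy']],[0,0,1]])@np.c_[c['R'],c['t']])
q=cv2.triangulatePoints(P[0],P[1],np.array([[281.2],[241.]]),np.array([[362.6],[230.]]));print('tip tri',(q[:3]/q[3]).ravel())
d=np.load('pics/s8.npy')
for u,v in((363,229),(364,227),(370,219),(376,211),(382,203),(388,194),(392,190)): print(u,v,pix('scene',u,v,depth=d[v,u]).round(0))
d=np.load('pics/t8.npy')
for u,v in((281,244),(280,248),(278,256),(277,262)): print('top',u,v,pix('top',u,v,depth=d[v,u]).round(0))
"
```

```text
tip tri [548.50005357  95.25783446 174.38441893]
363 229 [548. 101. 179.]
364 227 [539. 100. 176.]
370 219 [513. 106. 176.]
376 211 [485. 111. 174.]
382 203 [458. 117. 176.]
388 194 [432. 123. 181.]
392 190 [423. 129. 187.]
top 281 244 [542.  91. 179.]
top 280 248 [533.  93. 178.]
top 278 256 [514.  98. 177.]
top 277 262 [500. 100. 172.]
```

```bash
python3 -m inch '[{"dp":[-10,-20,0],"angular":[0,0,0],"fingers":255},{"dp":[-10,-50,0],"angular":[0,0,0],"fingers":255},{"dp":[-10,-80,0],"angular":[0,0,0],"fingers":255},{"dp":[-10,-110,0],"angular":[0,0,0],"fingers":255},{"dp":[-10,-135,0],"angular":[0,0,0],"fingers":255},{"dp":[-10,-157,0],"angular":[0,0,0],"fingers":255},{"dp":[-10,-157,0],"angular":[0,0,0],"fingers":255},{"dp":[-10,-157,0],"angular":[0,0,0],"fingers":255}]';python3 -c "
from h import *
p,d=crop('scene',270,160,160,120,5,'pics/s9.png')
p,d=crop('top',220,150,160,120,5,'pics/t9.png')
togo(476,121,143,-1.754)
"
```

```text
clock: 8.78
eef_pos: [556.7, 101.3, 141.6]
tcp_rot: [3.141, -0.0, -1.756]
contact_force: [-0.1, 0.2, -0.3]
opening: 0.171
t 8.88 pos [555.1 102.1 141.7] rot [ 3.140e+00 -1.000e-03 -1.755e+00] F [ 0.6  0.4 -1. ] op 0.172
dp [-4.1 81.2 -1.2] ang [ 0.002 -0.001 -0.001]
```

View pics/s9.png

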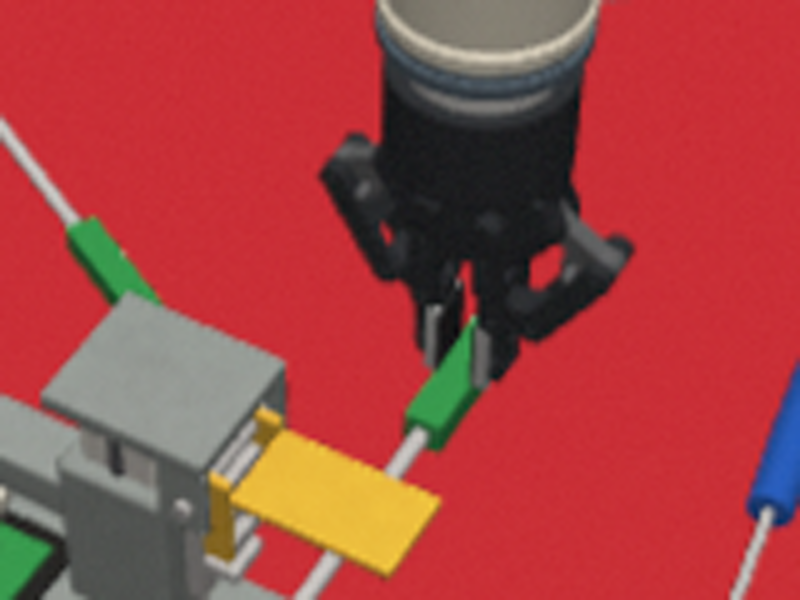

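View pics/t9.png

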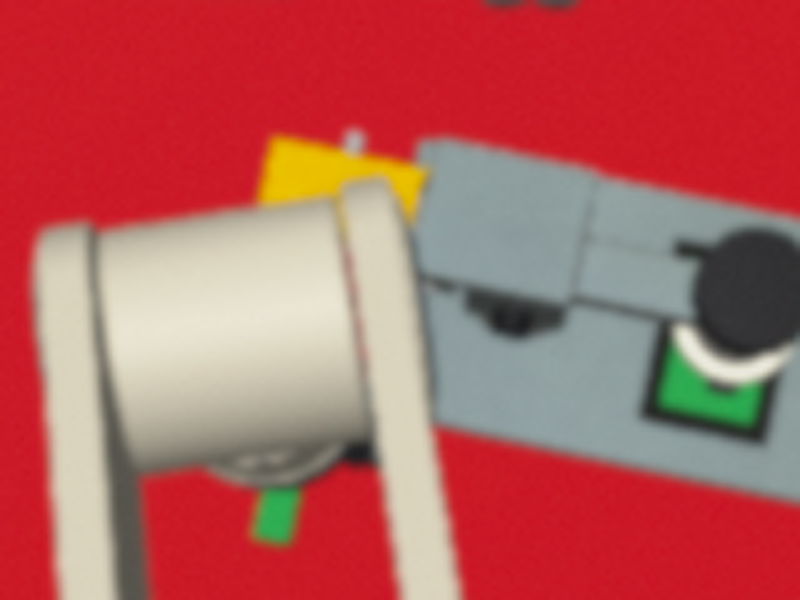

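```bash
python3 -m inch '[{"dp":[0,0,-12],"angular":[0,0,0],"fingers":255},{"dp":[0,0,-22],"angular":[0,0,0],"fingers":255},{"dp":[0,0,-30],"angular":[0,0,0],"fingers":255},{"dp":[0,0,-38],"angular":[0,0,0],"fingers":255},{"dp":[0,0,-46],"angular":[0,0,0],"fingers":255},{"dp":[0,0,-54],"angular":[0,0,0],"fingers":255},{"dp":[0,0,-62],"angular":[0,0,0],"fingers":255},{"dp":[0,0,-70],"angular":[0,0,0],"fingers":255},{"dp":[0,0,-70],"angular":[0,0,0],"fingers":255},{"dp":[0,0,-70],"angular":[0,0,0],"fingers":255}]';python3 -c "
from h import *
p,d=crop('scene',270,140,160,120,5,'pics/s10.png')
P=[]
hsv=cv2.cvtColor(p,cv2.COLOR_BGR2HSV);m=cv2.inRange(hsv,(20,120,100),(35,255,255));m[:200]=0;m[300:]=0;m[:,:312]=0;m[:,380:]=0
for v,u in zip(*np.nonzero(m)):
  P.append(pix('scene',u,v,depth=d[v,u]))
P=np.array(P);P=P[(P[:,2]>170)&(P[:,2]<300)];vv=(P[:,:2]-[659,29])@[.182,.983];k=(vv>20)
print(len(P),k.sum(),np.arctan(np.polyfit(vv[k],P[k,2],1)[0]),P[k,2].max())
togo(476,121,143,-1.754)
"
```

```text
clock: 9.72
eef_pos: [556.5, 103.1, 212.8]
tcp_rot: [-3.14, 0.0, -1.754]
contact_force: [0.9, -0.6, -1.5]
opening: 0.17
414 331 0.9237067046661207 268.012000863224
t 9.77 pos [556.2 103.1 212.3] rot [-3.141  0.    -1.754] F [ 0.6 -0.5 -1.5] op 0.169
dp [-3.  82.1 69.3] ang [-0.  0.  0.]
```

View pics/s10.png

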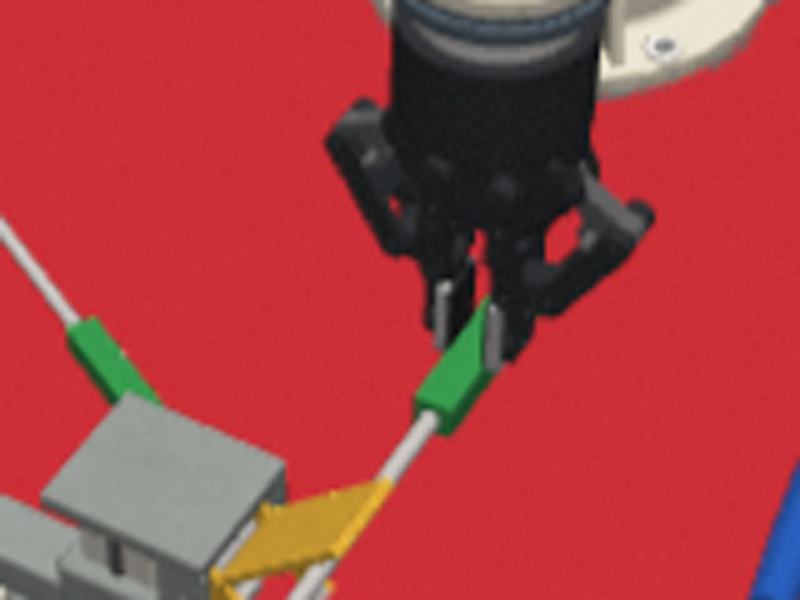

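```bash
python3 -m inch '[{"dp":[0,0,12],"angular":[0,0,0],"fingers":255},{"dp":[0,0,25],"angular":[0,0,0],"fingers":255},{"dp":[0,35,25],"angular":[0,0,0],"fingers":255},{"dp":[0,70,25],"angular":[0,0,0],"fingers":255},{"dp":[0,105,25],"angular":[0,0,0],"fingers":255},{"dp":[0,140,25],"angular":[0,0,0],"fingers":255},{"dp":[0,170,25],"angular":[0,0,0],"fingers":255},{"dp":[0,170,25],"angular":[0,0,0],"fingers":255},{"dp":[0,170,25],"angular":[0,0,0],"fingers":255}]';python3 -c "
from h import *
p,d=crop('scene',270,140,160,120,5,'pics/s11.png')
p,d=crop('top',200,150,200,150,4,'pics/t11.png')
togo(385,95,-15,-1.754)
"
```

```text
clock: 10.52
eef_pos: [387.3, 134.0, 186.4]
tcp_rot: [3.141, -0.0, -1.753]
contact_force: [0.9, -0.3, -1.3]
opening: 0.174
t 10.62 pos [389.5 134.1 186.9] rot [-3.141  0.    -1.754] F [-0.1  0.  -1. ] op 0.172
dp [ 39.3  -2.6 201.9] ang [-0.001  0.     0.   ]
```

View pics/s11.png

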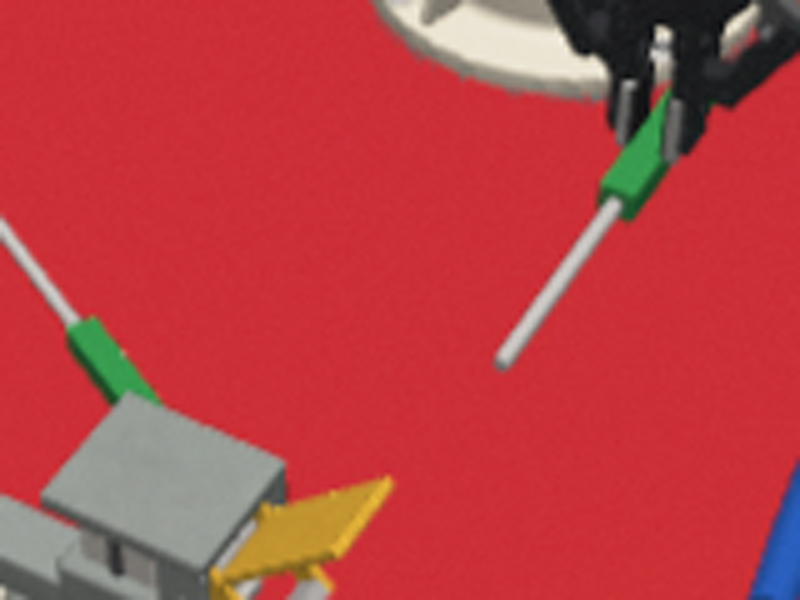

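View pics/t11.png

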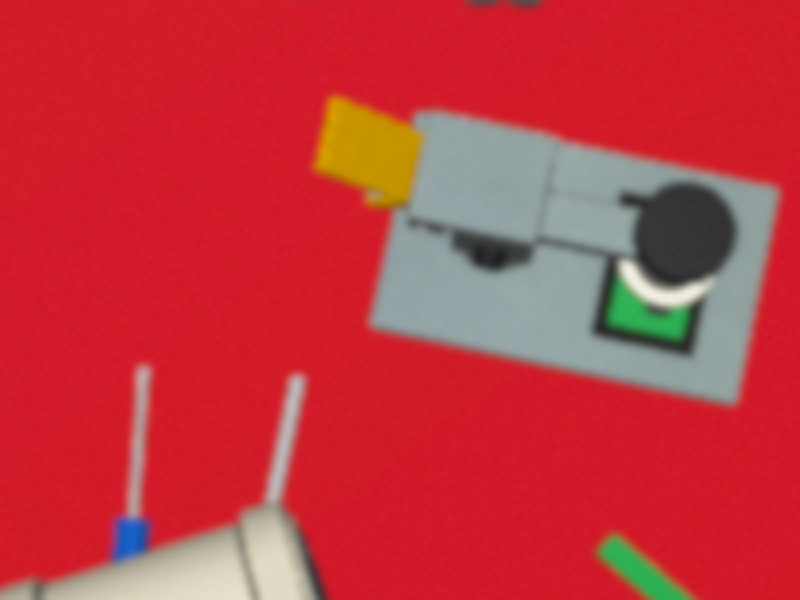

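The pawl stays well up and the rod is clear. I'll lay it down on the empty bench in front.

```bash
python3 -m inch '[{"dp":[20,0,25],"angular":[0,0,0],"fingers":255},{"dp":[39,-2,60],"angular":[0,0,0],"fingers":255},{"dp":[39,-2,100],"angular":[0,0,0],"fingers":255},{"dp":[39,-2,140],"angular":[0,0,0],"fingers":255},{"dp":[39,-2,170],"angular":[0,0,0],"fingers":255},{"dp":[39,-2,190],"angular":[0,0,0],"fingers":255},{"dp":[39,-2,200],"angular":[0,0,0],"fingers":255},{"dp":[39,-2,204],"angular":[0,0,0],"fingers":255},{"dp":[39,-2,207],"angular":[0,0,0],"fingers":255},{"dp":[39,-2,207],"angular":[0,0,0],"fingers":255},{"dp":[39,-2,207],"angular":[0,0,0],"fingers":255}]'
```

```text
clock: 11.53
eef_pos: [384.6, 95.4, -19.4]
tcp_rot: [-3.141, 0.0, -1.754]
contact_force: [-0.3, 0.3, -0.6]
opening: 0.171
```

Open, wait, then rise.

```bash
python3 -m inch '[{"dp":[0,0,1],"angular":[0,0,0],"fingers":255},{"dp":[0,0,1],"angular":[0,0,0],"fingers":160},{"dp":[0,0,1],"angular":[0,0,0],"fingers":100},{"dp":[0,0,1],"angular":[0,0,0],"fingers":70},{"dp":[0,0,1],"angular":[0,0,0],"fingers":70},{"dp":[0,0,1],"angular":[0,0,0],"fingers":70},{"dp":[0,0,-10],"angular":[0,0,0],"fingers":70},{"dp":[0,0,-40],"angular":[0,0,0],"fingers":70},{"dp":[0,0,-80],"angular":[0,0,0],"fingers":70},{"dp":[0,0,-120],"angular":[0,0,0],"fingers":70},{"dp":[0,0,-160],"angular":[0,0,0],"fingers":255},{"dp":[0,0,-200],"angular":[0,0,0],"fingers":255}]' 40; python3 -c "
from h import *
p,d=crop('scene',230,100,200,150,4,'pics/s12.png')
togo(400,-119,235,-1.754)
"
```

```text
clock: 12.53
eef_pos: [383.1, 95.2, 182.3]
tcp_rot: [-3.142, 0.0, -1.754]
contact_force: [0.1, 0.8, -0.6]
opening: 0.455
t 12.58 pos [387.3  96.2 189.2] rot [-3.133  0.004 -1.754] F [4.5 1.1 6.7] op 0.365
dp [209.1 -52.1 -46.2] ang [-0.009  0.004 -0.   ]
```

View pics/s12.png

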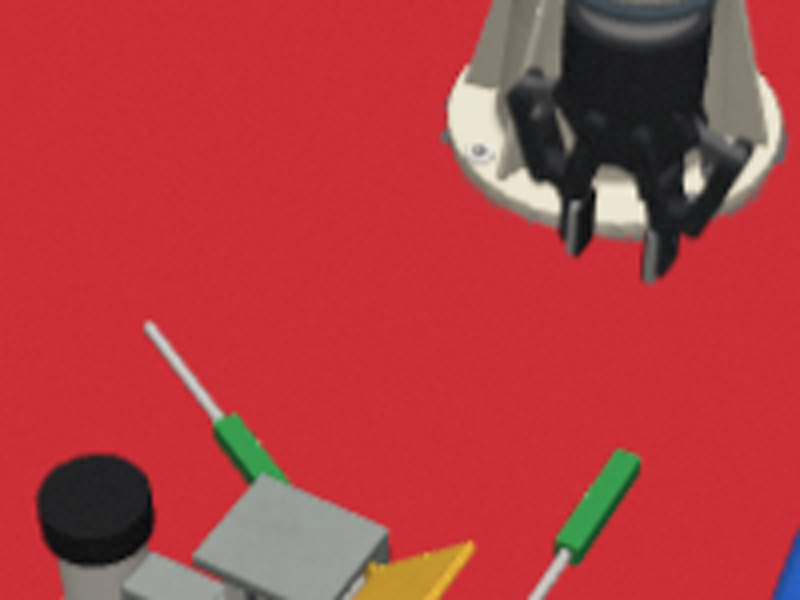

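```bash
python3 -m inch '[{"dp":[0,0,-40],"angular":[0,0,0],"fingers":255},{"dp":[20,-33,-48],"angular":[0,0,0],"fingers":255},{"dp":[40,-66,-48],"angular":[0,0,0],"fingers":255},{"dp":[60,-99,-48],"angular":[0,0,0],"fingers":255},{"dp":[80,-132,-48],"angular":[0,0,0],"fingers":255},{"dp":[100,-165,-48],"angular":[0,0,0],"fingers":255},{"dp":[120,-198,-48],"angular":[0,0,0],"fingers":255},{"dp":[140,-231,-48],"angular":[0,0,0],"fingers":255},{"dp":[155,-255,-48],"angular":[0,0,0],"fingers":255},{"dp":[168,-276,-48],"angular":[0,0,0],"fingers":255},{"dp":[168,-276,-48],"angular":[0,0,0],"fingers":255},{"dp":[168,-276,-48],"angular":[0,0,0],"fingers":255}]'; python3 -c "
from h import *
p,d=crop('scene',200,120,160,150,4,'pics/s13.png')
for X in((629,-118,200),): print(proj('scene',X))
togo(629,-119,190,-1.754)
"
```

```text
clock: 13.58
eef_pos: [624.5, -120.8, 227.3]
tcp_rot: [3.14, 0.0, -1.755]
contact_force: [0.1, 1.3, 0.3]
opening: -0.004
(np.float64(250.99072161315337), np.float64(224.0346530018362))
t 13.63 pos [ 623.9 -120.1  227.5] rot [ 3.14   0.    -1.755] F [0.1 0.  0.2] op -0.002
dp [-2.  -4.9 37.5] ang [ 0.002  0.    -0.001]
```

View pics/s13.png

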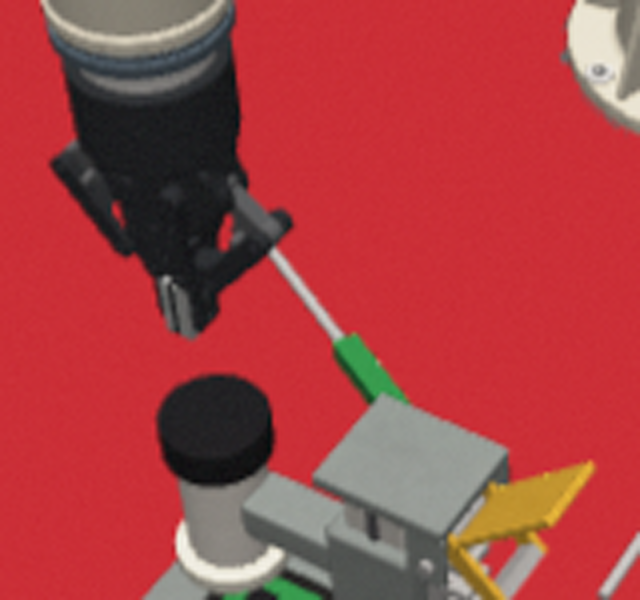

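```bash
python3 -c "
from h import *
print('plate edge',pix('top',339,195,z=235),pix('top',335,210,z=235))
p,d=vision.grab_frame('scene')
for u,v in((246,203),(245,200),(248,202),(244,196)): print(u,v,p[v,u],pix('scene',u,v,depth=d[v,u]).round(0))
for u,v in((254,224),(250,220),(258,228)): print(u,v,p[v,u],pix('scene',u,v,depth=d[v,u]).round(0))
"; python3 -m inch '[{"dp":[0,0,0],"angular":[0,0,-0.12],"fingers":255},{"dp":[0,0,0],"angular":[0,0,-0.24],"fingers":255},{"dp":[0,0,0],"angular":[0,0,-0.36],"fingers":255},{"dp":[0,0,0],"angular":[0,0,-0.48],"fingers":255},{"dp":[0,0,0],"angular":[0,0,-0.6],"fingers":255},{"dp":[0,0,0],"angular":[0,0,-0.72],"fingers":255},{"dp":[0,0,0],"angular":[0,0,-0.84],"fingers":255},{"dp":[0,0,0],"angular":[0,0,-0.96],"fingers":255},{"dp":[0,0,0],"angular":[0,0,-1.08],"fingers":255},{"dp":[0,0,0],"angular":[0,0,-1.2],"fingers":255},{"dp":[0,0,0],"angular":[0,0,-1.32],"fingers":255},{"dp":[0,0,0],"angular":[0,0,-1.44],"fingers":255}]'; python3 -m inch '[{"dp":[0,0,0],"angular":[0,0,-0.12],"fingers":255},{"dp":[0,0,0],"angular":[0,0,-0.13],"fingers":255},{"dp":[0,0,0],"angular":[0,0,-0.13],"fingers":255}]'; python3 -c "
from h import *
p,d=crop('scene',200,120,160,150,4,'pics/s14.png')
p,d=crop('top',280,130,160,150,4,'pics/t14.png')
togo(629,-119,190,-0.183)
"
```

```text
plate edge [651.45445    -41.48437531 235.        ] [616.7562395  -32.79905351 235.        ]
246 203 [ 85  84 119] [ 636. -118.  269.]
245 200 [92 93 93] [ 637. -118.  278.]
248 202 [85 86 88] [ 633. -114.  270.]
244 196 [64 66 64] [ 635. -120.  287.]
254 224 [35 35 35] [ 628. -111.  202.]
250 220 [34 34 34] [ 621. -124.  202.]
258 228 [32 31 31] [636. -99. 203.]
clock: 14.68
eef_pos: [623.6, -118.9, 228.6]
tcp_rot: [-3.141, 0.0, -0.307]
contact_force: [0.2, 0.8, 0.4]
opening: -0.002
clock: 14.93
eef_pos: [623.9, -119.3, 228.6]
tcp_rot: [-3.142, -0.0, -0.186]
contact_force: [-1.5, 0.3, 0.4]
opening: 0.0
t 15.03 pos [ 624.2 -119.6  228.4] rot [-3.142 -0.    -0.187] F [-0.2 -0.7 -0.1] op -0.002
dp [ 4.6 -1.5 38.4] ang [-0.    -0.    -0.004]
```

View pics/s14.png

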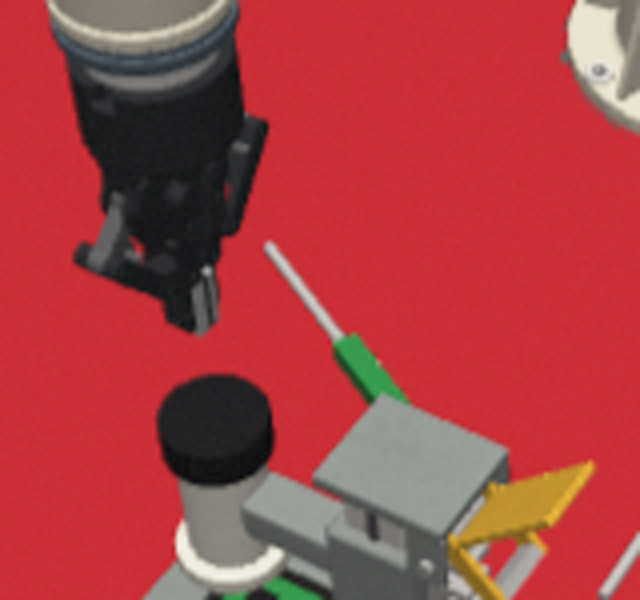

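View pics/t14.png

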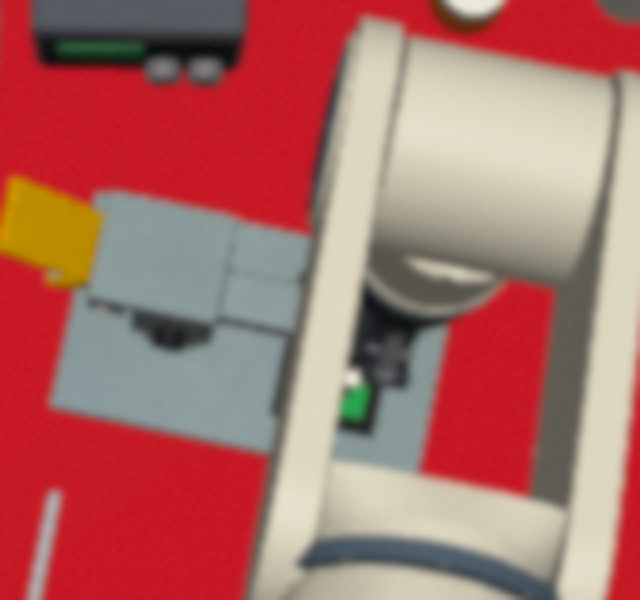

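```bash
python3 -m inch '[{"dp":[0,0,20],"angular":[0,0,0],"fingers":255},{"dp":[0,0,35],"angular":[0,0,0],"fingers":255},{"dp":[0,0,45],"angular":[0,0,0],"fingers":255},{"dp":[0,0,52],"angular":[0,0,0],"fingers":255},{"dp":[0,0,59],"angular":[0,0,0],"fingers":255},{"dp":[0,0,66],"angular":[0,0,0],"fingers":255},{"dp":[0,0,73],"angular":[0,0,0],"fingers":255},{"dp":[0,0,80],"angular":[0,0,0],"fingers":255},{"dp":[0,0,87],"angular":[0,0,0],"fingers":255},{"dp":[0,0,94],"angular":[0,0,0],"fingers":255},{"dp":[0,0,94],"angular":[0,0,0],"fingers":255}]'; python3 -c "
from h import *
p,d=crop('scene',200,120,160,150,4,'pics/s15.png')
print(monitor.sense()['contact_force'])
"
```

```text
clock: 15.95
eef_pos: [624.1, -120.1, 132.7]
tcp_rot: [3.142, 0.001, -0.184]
contact_force: [0.3, -1.0, -0.2]
opening: 0.002
[ 1.23891964  0.29509206 -0.52756779]
```

View pics/s15.png

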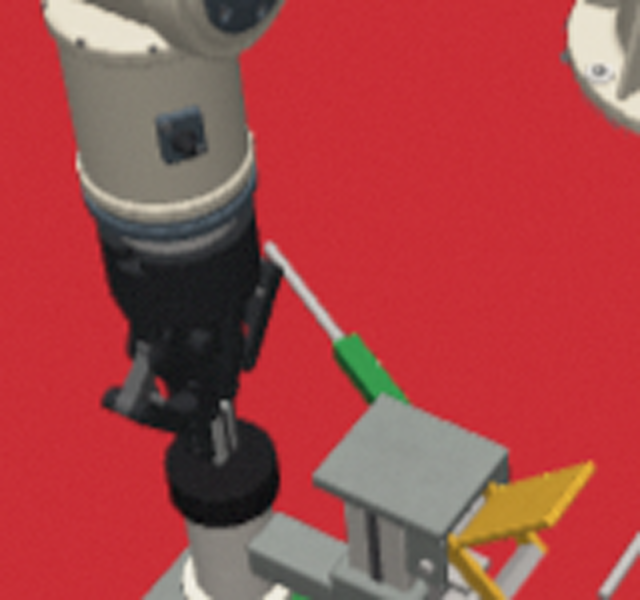

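```bash
python3 -m inch '[{"dp":[0,0,5],"angular":[0,0,0],"fingers":255},{"dp":[0,0,9],"angular":[0,0,0],"fingers":255},{"dp":[0,0,9],"angular":[0,0,0],"fingers":255}]'; python3 -m inch '[{"dp":[0,0,3],"angular":[0,0,0],"fingers":255},{"dp":[0,0,5],"angular":[0,0,0],"fingers":255},{"dp":[0,0,5],"angular":[0,0,0],"fingers":255}]'
```

```text
clock: 16.25
eef_pos: [624.5, -120.2, 124.6]
tcp_rot: [3.142, 0.0, -0.184]
contact_force: [-0.5, 0.1, -0.1]
opening: 0.0
clock: 16.5
eef_pos: [624.5, -120.2, 119.9]
tcp_rot: [3.142, 0.0, -0.184]
contact_force: [0.2, 0.5, -0.3]
opening: -0.0
```

```bash
python3 -m inch '[{"dp":[0,0,2],"angular":[0,0,0],"fingers":255},{"dp":[0,0,4],"angular":[0,0,0],"fingers":255},{"dp":[0,0,4],"angular":[0,0,0],"fingers":255}]'; python3 -m inch '[{"dp":[0,0,2],"angular":[0,0,0],"fingers":255},{"dp":[0,0,3],"angular":[0,0,0],"fingers":255},{"dp":[0,0,3],"angular":[0,0,0],"fingers":255}]';  python3 -c "
from h import *
p,d=crop('scene',200,120,160,150,4,'pics/s16.png')
print(monitor.sense()['contact_force'])
for u,v in((245,236),(263,236),(262,240),(246,241)): print(u,v,p[v,u],pix('scene',u,v,depth=d[v,u]).round(0))
"
```

```text
clock: 16.75
eef_pos: [624.5, -120.2, 115.9]
tcp_rot: [3.142, 0.0, -0.184]
contact_force: [-1.4, 0.8, -0.6]
opening: -0.001
clock: 17.0
eef_pos: [624.4, -120.1, 112.9]
tcp_rot: [3.142, 0.0, -0.184]
contact_force: [0.5, 0.6, 0.1]
opening: 0.0
[ 0.09404041 -0.52274327 -0.65142533]
245 236 [35 33 36] [ 626. -139.  151.]
263 236 [34 33 34] [ 614. -102.  152.]
262 240 [36 33 35] [ 623. -101.  148.]
246 241 [31 29 30] [ 636. -133.  148.]
```

View pics/s16.png

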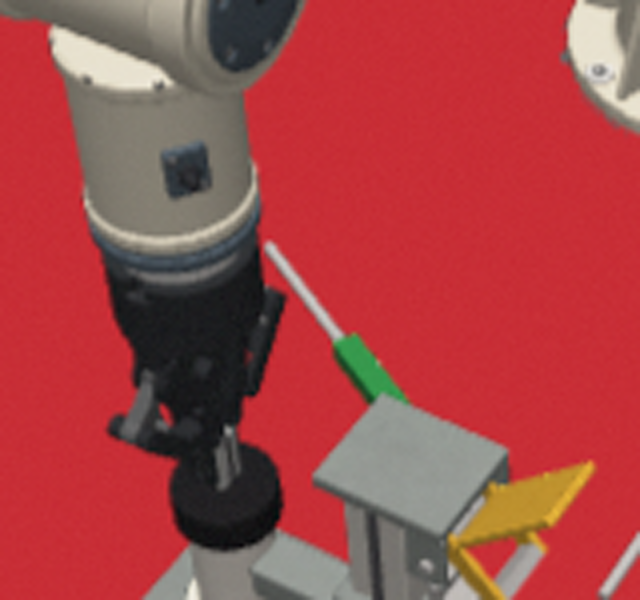

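```bash
python3 -m inch '[{"dp":[0,0,2],"angular":[0,0,0],"fingers":255},{"dp":[0,0,4],"angular":[0,0,0],"fingers":255},{"dp":[0,0,4],"angular":[0,0,0],"fingers":255}]'; python3 -m inch '[{"dp":[0,0,1],"angular":[0,0,0],"fingers":255},{"dp":[0,0,2],"angular":[0,0,0],"fingers":255},{"dp":[0,0,2],"angular":[0,0,0],"fingers":255}]'
```

```text
clock: 17.3
eef_pos: [624.4, -120.1, 108.8]
tcp_rot: [3.142, 0.0, -0.184]
contact_force: [0.4, 0.5, -0.5]
opening: -0.001
clock: 17.55
eef_pos: [624.5, -120.1, 107.0]
tcp_rot: [-3.142, 0.0, -0.184]
contact_force: [-0.2, -1.0, 1.2]
opening: -0.004
```

```bash
python3 -m inch '[{"dp":[0,0,1],"angular":[0,0,0],"fingers":255},{"dp":[0,0,2],"angular":[0,0,0],"fingers":255},{"dp":[0,0,2],"angular":[0,0,0],"fingers":255}]'
```

```text
clock: 17.8
eef_pos: [624.5, -120.1, 105.0]
tcp_rot: [-3.142, 0.0, -0.184]
contact_force: [-0.5, -0.4, -0.1]
opening: 0.001
```

```bash
python3 -m inch '[{"dp":[0,0,1],"angular":[0,0,0],"fingers":255},{"dp":[0,0,2],"angular":[0,0,0],"fingers":255},{"dp":[0,0,2],"angular":[0,0,0],"fingers":255}]'; python3 -c "
from h import *
p,d=crop('scene',200,120,160,150,4,'pics/s17.png')
print(monitor.sense()['contact_force'])
for u,v in((245,238),(263,238),(262,242),(246,243)): print(u,v,p[v,u],pix('scene',u,v,depth=d[v,u]).round(0))
"
```

```text
clock: 18.05
eef_pos: [624.6, -120.2, 104.5]
tcp_rot: [3.142, -0.0, -0.184]
contact_force: [-5.3, 0.7, 13.7]
opening: -0.004
[-5.14891878  0.70656229 13.40185192]
245 238 [33 30 46] [ 624. -141.  142.]
263 238 [35 34 34] [ 610. -105.  140.]
262 242 [36 34 34] [ 622. -102.  141.]
246 243 [36 32 32] [ 634. -135.  138.]
```

View pics/s17.png

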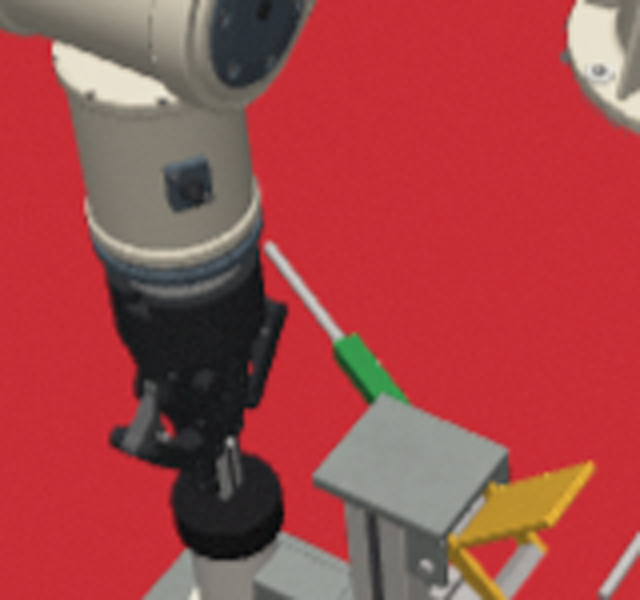

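The bottom stop is reached: 13.5 N of force, and the cap measures about 140 mm. Backing straight up and off to the side, then a final check.

```bash
python3 -m inch '[{"dp":[0,0,-3],"angular":[0,0,0],"fingers":255},{"dp":[0,0,-20],"angular":[0,0,0],"fingers":255},{"dp":[0,0,-55],"angular":[0,0,0],"fingers":255},{"dp":[0,0,-90],"angular":[0,0,0],"fingers":255},{"dp":[0,0,-125],"angular":[0,0,0],"fingers":255},{"dp":[-40,30,-150],"angular":[0,0,0],"fingers":255},{"dp":[-80,60,-150],"angular":[0,0,0],"fingers":255},{"dp":[-120,90,-150],"angular":[0,0,0],"fingers":255},{"dp":[-150,110,-150],"angular":[0,0,0],"fingers":255},{"dp":[-150,110,-150],"angular":[0,0,0],"fingers":255},{"dp":[-150,110,-150],"angular":[0,0,0],"fingers":255}]'; python3 -c "
from h import *
p,d=vision.grab_frame('scene');cv2.imwrite('pics/s18.png',p)
def md(u,v): return pix('scene',u,v,depth=np.median(d[v-2:v+3,u-2:u+3])).round(0)
for u,v in((255,237),(250,240),(260,240)): print('cap',p[v,u],md(u,v))
hsv=cv2.cvtColor(p,cv2.COLOR_BGR2HSV);m=cv2.inRange(hsv,(20,120,100),(35,255,255));m[:200]=0;m[300:]=0;m[:,:312]=0;m[:,380:]=0
P=np.array([pix('scene',u,v,depth=d[v,u]) for v,u in zip(*np.nonzero(m))]);P=P[(P[:,2]>170)&(P[:,2]<300)];vv=(P[:,:2]-[659,29])@[.182,.983];k=(vv>20)
print('tail',k.sum(),np.arctan(np.polyfit(vv[k],P[k,2],1)[0]))
m=cv2.inRange(hsv,(45,100,40),(75,255,255));m[:,:355]=0;m[:,410:]=0;m[:180]=0;m[260:]=0
P=np.array([pix('scene',u,v,depth=d[v,u]) for v,u in zip(*np.nonzero(m))]);print('handle',np.median(P,0),P[:,2].std())
p,d=vision.grab_frame('top');cv2.imwrite('pics/t18.png',p);print(monitor.sense())
"
```

```text
clock: 19.02
eef_pos: [452.9, -202.1, 253.3]
tcp_rot: [3.141, 0.001, -0.186]
contact_force: [0.6, -1.1, 0.1]
opening: -0.003
cap [36 33 34] [ 614. -122.  141.]
cap [34 34 32] [ 626. -129.  142.]
cap [36 33 33] [ 617. -109.  140.]
tail 322 0.9375183397932125
handle [385.03537597  99.60422929  18.40810172] 97.2572121357337
{'clock': 19.1167, 'qpos': array([-4.18310513e-01,  9.87335381e-02,  1.82908712e+00,  2.29465058e-04,
        1.21258795e+00, -2.32650788e-01]), 'qvel': array([ 0.0273342 ,  0.02726264, -0.02756799,  0.00444466, -0.00337972,
        0.00563776]), 'joint_efforts': array([ -1.14214785, -44.01674509, -34.16897893,  -0.14204996,
         0.19156042,  -0.12871971]), 'eef_pos': array([ 456.73755952, -201.31112764,  253.57067211]), 'tcp_rot': array([ 3.14152887e+00, -1.20170889e-03, -1.85740008e-01]), 'contact_force': array([ 0.28258993, -0.07563495,  0.36021571]), 'wrist_torque': array([-0.01390248, -0.04679495, -0.02495046]), 'opening': 0.00024087045296980112}
```

View pics/s18.png

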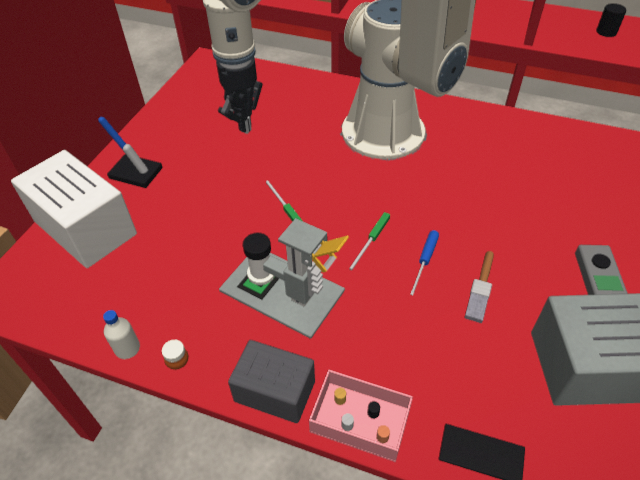

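View pics/t18.png

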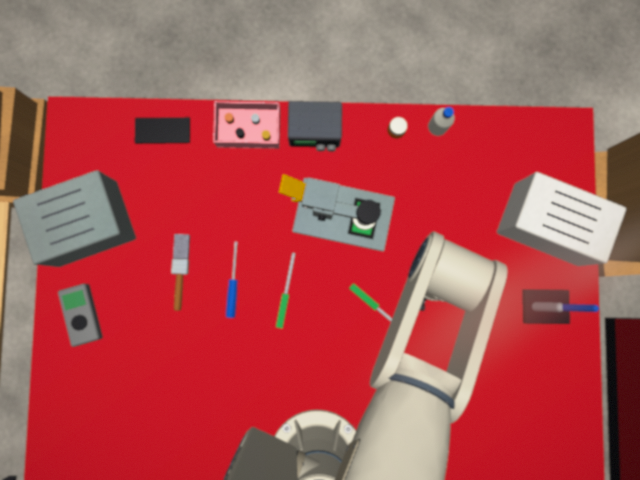

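The cap is down (scene 256,245, about 141 mm), the tail is up (330,248), the rod lies flat on the bench (scene 375,235), and the arm is clear. Handing in.

```bash
python3 -c "
from rig import sign_off
print(sign_off())"
```

```text
the job is handed in; nothing more can be done
None
```

I lifted the pawl with the rightmost green rod, laid the rod flat on the bench, pressed the camera head down with the shut fingers to its stop, and handed the job in at about 19 s.

**Last checks:**
- **Camera head:** the cap measures about 141 mm high. The force rose to about 13.5 N when it reached the stop.
- **Pawl:** it is still turned up by about 0.9 rad by the depth fit, which is rough. From the lift height I expected about 0.77 rad.
- **Rod:** it lies flat, with the top of the handle about 18 mm above the bench. The handle's depth readings also scattered by about 97 mm because stray pixels were included, so I relied on the median and the pictures.
- **Arm:** it is clear of everything, with about 0 N of force.

**What disagreed:**
- **Tool height:** the reported height is about 23–35 mm lower than the real fingertips. The first grasp therefore closed above the handle without touching the rod. I corrected it from the depth images and by feeling for contact.
- **Cameras:** the two differ by about 8–10 mm in y.
- **Contact force:** I did not measure the force between rod and pawl. In the pictures the tail rose resting on the shaft, and the fingers stayed well away from it.

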